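# Shut the dipping tank and fasten its hasp for the road

### The job

The cleaned dipping tank is going out on the van. Shut its lid fully, swing the slotted hasp strap over the swivel staple on the front deck until it lies flat, then turn the staple a quarter turn, either way, so that its eye stands across the strap and locks it. Leave the things on the tank's deck and right beside it where they are.

Things in the scene. Friction and masses are not known exactly. Their poses are not given: they have to be found in the camera images.
- tank: Fixed stainless dipping tank, 330 (its x) by 360 (y) by 150 mm, basin empty. Its underside rests on the bench; origin at bench level, x points from its front deck to the lid's hinge, away from the robot, z up. Deck: flat, 150 mm up, x = -175 to -75 mm, y within 180. Control box on its right (y = -180 to -250 mm, top at 152 mm with its dial, unused). Lid axis: along y at x = 125, z = 155 mm.
- lid (a joint): Lid angle, rad: 0 shut on the rim, growing as its front edge rises (limit 1.3). Stiff hinge: stays where left, does not fall; 2 to 7 N on its front edge pushes it down. Stainless plate 200 mm front to back, 340 wide, 10 thick (axis at half thickness), top 160 mm up when shut. A bow handle, 120 mm wide, 35 high, stands on it 45 mm in front of its axis.
- lid_front (a point): Point on the lid's upper face, mid-width, 185 mm from the lid's hinge axis (15 mm behind its front edge), where the hasp is screwed on; z points out of the lid's upper face, y along its front edge. There is free lid 25 to 165 mm to either side to push on.
- hasp (a joint): Angle of the strap to the lid, rad: 0 in the lid's plane (flat over the deck when the lid is shut), pi/2 square to it, more when leaning back over it (limit 2.4). Stiff hinge: stays where left; 1 to 2 N at its end moves it. Dark steel, 125 mm long from its axis, 48 wide, 3 thick; slot 15 mm wide from 36 to 90 mm from the axis; solid beyond, with a 7 mm curl at the end.
- hasp_axis (a point): Middle of the hasp's hinge axis at the lid's front edge, moving with the lid; with the lid shut it is at x = -81, y = 0, z = 156 mm in the tank's frame. Axes turn with the strap: the strap runs to -x, y is along the axis, z is out of the face that is uppermost when flat (that face is then 157.5 mm over the bench).
- hasp_tip (a point): Middle of the solid end of the strap, on the face that is uppermost when it is flat, 107 mm from the hasp's hinge axis: the place to push. When flat, the strap's last 31 mm overhangs the deck's front edge.
- staple (a joint): Angle of the swivel staple, rad, positive anticlockwise from above: 0 with its eye in line with the strap's slot, +1.57 or -1.57 (stops) with the eye across the strap. Starts in line, stays where left; 0.03 N m turns it. The strap goes down over the eye only when in line within about 0.15 rad, and the eye turns only when the strap is flat.
- staple_eye (a point): Centre of the staple's flat steel eye: 40 mm long, 9 thick, 22 high, 161.5 to 183.5 mm over the bench (4 mm over the flat strap), on a 12 mm round neck; its upright axis is at x = -141, y = 0 mm in the tank's frame. x points along the eye, z up. It can be pinched from above across its thickness and twisted, or pushed round.
- cutter: Bystander: round metal cutter ring, 52 mm across, 30 mm high, on the left of the front deck, origin at its underside.
- spatula: Bystander: wooden-handled spatula, 280 mm, lying on the bench in front of the tank.
- flavour: Bystander: amber bottle, 60 mm across, 190 mm high, beside the tank on the right, origin at its underside.
- jar: Bystander: glass jar with steel cap, 72 mm across, 95 mm high, beside the tank on the left, origin at its underside.

How it is judged:
On the way, in this order (a step that is already met when the one before it is completed fails the run):
1. the lid is shut and the hasp strap lies flat over the staple, whose eye is still in line with the slot (value of joint lid below 0.03 rad and value of joint hasp below 0.06 rad and value of joint staple between -0.5 and 0.5 rad), for 0.2 s.
2. the staple's eye is turned across the strap ((value of joint staple above 1.2 rad or value of joint staple below -1.2 rad) and value of joint lid below 0.03 rad and value of joint hasp below 0.06 rad), for 0.2 s.
At the end, for the whole second after the job is handed in: The lid is shut (within 0.03 rad), the hasp strap lies flat over the staple (within 0.06 rad), and the staple's eye stands across the strap, at least 1.2 rad from in line, either way; the cutter ring, spatula, bottle and jar have not been moved by more than 30 mm or toppled (all of step 2); the robot touches nothing.
It fails at once if the cutter ring on the deck, or the spatula, bottle or jar beside the tank, is moved by more than 30 mm or toppled (distance of any of cutter, spatula, flavour, jar from where it was at the start of the episode above 0.03 m or angle between any of cutter, flavour, jar's own z axis and vertical above 0.6 rad).
It also fails if it takes over 54 s, if anything falls off the work surface, if the arm or the gripper's body presses on something with over 40 N, if the wrist force passes 120 N, or if a joint passes its speed limit or range.

### The arm

A 7-joint arm with a two-finger parallel gripper is mounted at the origin on the work surface. World frame = base frame: x ahead of the robot, y to its left, z up, the work surface at z = 0. Lengths are in m, angles in rad, forces in N, time in s.
With the tool pointing down it reaches from about 0.35 to 0.775 m from the base axis. Payload 3.1 kg.
Tool frame: the origin (TCP) lies at the very end of the fingers, on their centre line; the grasp point (between the pads) lies 19 mm behind it; y points along the fingers, z is the direction in which the jaws open and shut, and the axes are right-handed (so a half turn about y gives the same grasp; the last joint's range is limited). The gripper opens to 85 mm and grips with 20 to 120 N. Pads are 22 mm wide; open, the fingers measure 114 mm over their backs; the gripper's body (76 mm by 85 mm) begins 54 mm behind the grasp point. The pads swing forward as they close: fully open they stand 13 mm farther back than shut.
Start: joints at [-0.042, 0.311, 0.014, 1.512, -0.004, 1.319, -0.027], TCP at [0.55, 0, 0.231] pointing down, gripper open.
Joint ranges: [-2.7, 2.7], [-0.3, 1.91], [-1.27, 1.3], [0.12, 2.57], [-1.44, 4.58], [0.2, 2.03], [-3.05, 3.05]. Speed limits (rad/s): [2.79, 2.79, 3.14, 3.14, 3.14, 3.14, 3.14].

### API

Orientations are given as a unit quaternion [x, y, z, w].
In Python, from cell import bot gives the robot as it stands.
- The arm moves only by the tool send_rows, never from a script. Its arguments are lists of equal length, an entry for each row: "hand": the gripper's target within -1 to 1 (fully open at 1, half-way at 0, shut at -1); "dp": the shift along the tool's x, y, z in cm, a list of three; "rotation": the turn, a rotation vector about the tool's x, y, z in degrees, a list of three. In form: {"hand": [hand, ...], "dp": [[x, y, z], ...], "rotation": [[wx, wy, wz], ...]}. A call has 1 to 20 rows; each row is the pose to reach, as a shift and turn from the pose commanded when the call began, along the tool's axes at that moment; what a row does not reach only later rows make up. A row lasts 1/12 s, in which the tool goes at most 41.7 mm and 7.16 degrees, less where a joint would pass 70% of its speed; a pose out of reach is approached as far as the arm can. A call with a gripper value outside its range is refused whole. The fingers move at their own pace and stop on an object; "newtons" is the grip in N (left out, the last holds). Time passes only in rows, so rows that repeat a pose let the fingers close. It gives the time, the measured TCP pose, the force and the opening at its end, in the units of the state.
- bot.get_state(): the state, without advancing time (a new reading comes with each control period).
- bot.get_image(name): name is "scene" or "side" or "wrist"; returns a dict with "color" (480x640x3 uint8, red, green, blue), "z_map" (480x640 float32, m along the optical axis (not along the pixel's ray), 0 where there is no reading), "fx", "fy", "cx", "cy" (pixels), "world_from_camera" (4x4, takes a point from camera to world coordinates). Camera axes: x right, y down, z forward; pixel columns grow to the right and rows downward; lengths in m; the calibration is good to about 2 mm. A picture is of the moment at which its call begins.
- bot.sign_off(): hands the job in, once; it reports no verdict.
The state is a dict: "time_s": time; "qpos": joint angles; "joint_velocities": joint speeds; "tau": joint torques, N m; "tool_pos": TCP position; "tool_rot": TCP orientation; "contact_force": force on the tool from outside, world axes, zero at the start; "moment": the same for the moment, N m; "opening": finger opening in m.
Only numpy, scipy, OpenCV 4.12 (cv2) and the standard library are available. Lean on these libraries where they do the work, as an engineer would, in place of code of your own. Each camera call takes 0.05 s, during which the arm holds its last target.

## Working session

There is one attempt and no reset: what is moved stays moved. The work goes in short steps, Python scripts to look and compute and a tool call to move; the robot and the scene stay as the last step left them, time stands still between calls to the robot, and variables do not carry over. Pictures are saved under pics/ and viewed, and the job is handed in when it is done.

Besides the shell and the picture viewer there is one more tool, called after "Emit:" as name(argument=value, ...), one argument or row to a line, values as JSON. send_rows: Moves the arm, as the interface text tells. Its arguments: {"type":"object","properties":{"hand":{"type":"array","items":{"type":"number"}},"dp":{"type":"array","items":{"type":"array","items":{"type":"number"}}},"rotation":{"type":"array","items":{"type":"array","items":{"type":"number"}}},"newtons":{"type":"number"}},"required":["hand","dp","rotation"]}

```bash
mkdir -p pics; cat > h.py <<'E'
import numpy as np, cv2
from cell import bot
from scipy.spatial.transform import Rotation as R
def shot(n,tag):
    im=bot.get_image(n); cv2.imwrite(f'pics/{tag}.png',im['color'][:,:,::-1]); np.savez(f'pics/{tag}.npz',**im); return im
def cloud(im):
    z=im['z_map']; v,u=np.mgrid[0:480,0:640]
    P=np.stack([(u-im['cx'])/im['fx']*z,(v-im['cy'])/im['fy']*z,z,np.ones_like(z)],-1)
    W=(P@np.array(im['world_from_camera']).T)[...,:3]; W[z==0]=np.nan; return W
E
python3 - <<'E'
from h import *
for n in ['scene','side','wrist']:
    im=shot(n,n+'0'); print(n,im['world_from_camera'].round(3).tolist(),im['fx'])
s=bot.get_state(); print({k:np.round(v,3).tolist() for k,v in s.items()}); print(R.from_quat(s['tool_rot']).as_matrix().round(3))
E
```

```text
scene [[-0.934, -0.27, 0.232, 0.301], [-0.356, 0.699, -0.621, 0.805], [0.006, -0.662, -0.749, 1.108], [0.0, 0.0, 0.0, 1.0]] 565.6596108904306
side [[0.967, -0.135, 0.216, 0.371], [-0.255, -0.46, 0.851, -0.86], [-0.015, -0.877, -0.479, 0.621], [0.0, 0.0, 0.0, 1.0]] 516.6760051103803
wrist [[1.0, 0.001, -0.003, 0.549], [0.0, -0.951, -0.31, 0.08], [-0.003, 0.31, -0.951, 0.373], [0.0, 0.0, 0.0, 1.0]] 340.4960657871602
{'time_s': 0.15, 'qpos': [-0.042, 0.312, 0.014, 1.513, -0.004, 1.319, -0.027], 'joint_velocities': [0.001, -0.002, 0.001, -0.006, -0.002, 0.003, -0.001], 'tau': [0.001, -38.027, 0.146, -23.085, 0.012, 0.01, -0.0], 'tool_pos': [0.549, -0.0, 0.23], 'tool_rot': [0.5, -0.5, 0.5, -0.5], 'contact_force': [0.348, 1.105, -0.032], 'moment': [-0.006, -0.067, 0.024], 'opening': 0.085}
[[ 0.    -0.002  1.   ]
 [-1.    -0.     0.   ]
 [ 0.    -1.    -0.002]]
```

View pics/scene0.png

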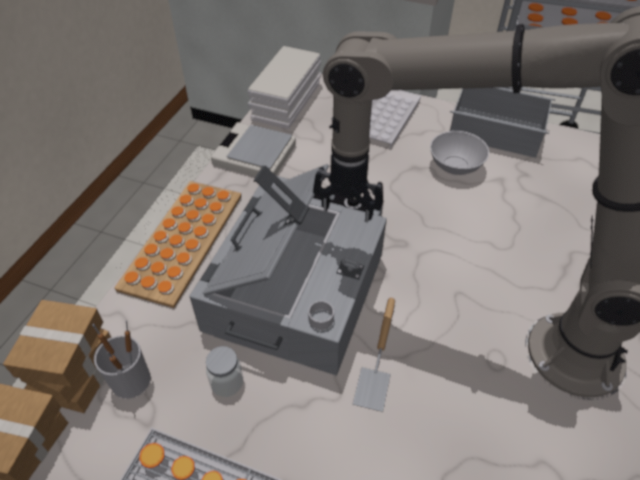

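View pics/side0.png

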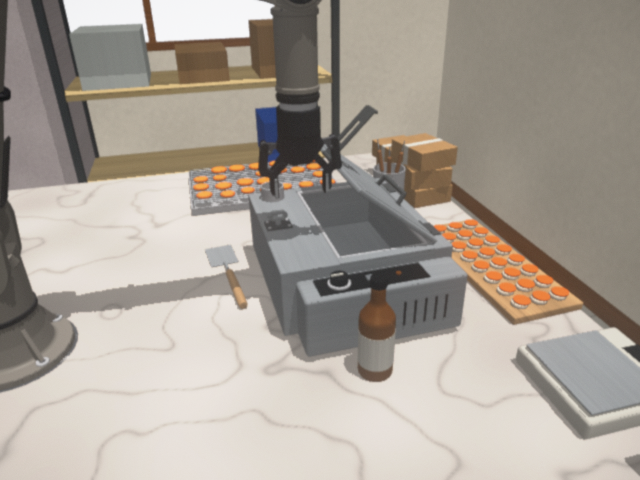

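View pics/wrist0.png

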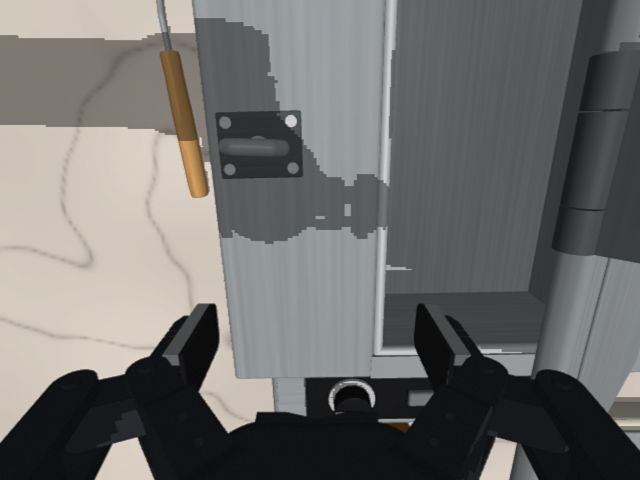

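The wrist view shows the staple plate at about (258,145) with the eye in line. Deck front edge runs from (195,20) to (235,375), and the spatula handle is at (185,120). The scene view shows the lid half open, with the strap standing up from its front edge near (280,195).

```bash
python3 - <<'E'
from h import *
W={n:cloud(dict(np.load(f'pics/{n}0.npz'))) for n in ['scene','side','wrist']}
w=W['wrist']
for u,v in [(258,145),(225,148),(285,148),(225,122),(291,121),(230,170),(293,168),(300,300),(250,300),(340,50),(205,100),(225,300),(180,100),(195,190),(600,150),(600,280)]: print((u,v),w[v,u].round(4))
# eye points
for n in W:
    p=W[n].reshape(-1,3)
    m=(p[:,2]>.146)&(p[:,2]<.155)&(p[:,0]>.3)&(p[:,0]<.8)&(abs(p[:,1])<.4)
    q=p[m]; print(n,'deck',len(q), q.mean(0).round(3) if len(q) else'')
    if len(q)>50:
        r=cv2.minAreaRect((q[:,:2]*1000).astype(np.float32)); print(r)
m=(w[...,2]>.17)&(w[...,2]<.19)
v,u=np.nonzero(m); k=(u>200)&(u<310)&(v>90)&(v<190); q=w[v[k],u[k]]; print(len(q),q.mean(0)); print(cv2.minAreaRect((q[:,:2]*1000).astype(np.float32)))
s=W['scene']
for u,v in [(270,185),(285,200),(300,213),(262,172),(225,300),(222,270),(300,240),(260,255),(240,290),(320,308),(222,355),(205,290)]: print('s',(u,v),s[v,u].round(4))
s=W['side']
for u,v in [(370,112),(350,135),(340,150),(378,290),(400,205),(350,175)]: print('side',(u,v),s[v,u].round(4))
E
python3 - <<'E'
import cv2
a=cv2.imread('pics/scene0.png')[140:390,180:430]; cv2.imwrite('pics/sc.png',cv2.resize(a,(600,600),interpolation=cv2.INTER_NEAREST))
a=cv2.imread('pics/side0.png')[80:330,230:480]; cv2.imwrite('pics/si.png',cv2.resize(a,(600,600),interpolation=cv2.INTER_NEAREST))
E
```

```text
(258, 145) [0.5173 0.0719 0.1832]
(225, 148) [0.499  0.0703 0.1815]
(285, 148) [0.5314 0.0701 0.1788]
(225, 122) [0.4933 0.0841 0.1552]
(291, 121) [0.5333 0.0847 0.1548]
(230, 170) [0.4941 0.0554 0.1554]
(293, 168) [0.534  0.0567 0.1553]
(300, 300) [ 0.5367 -0.0393  0.1495]
(250, 300) [ 0.5001 -0.0392  0.1498]
(340, 50) [0.5623 0.1236 0.152 ]
(205, 100) [0.4811 0.0968 0.1508]
(225, 300) [ 4.363e-01 -1.195e-01 -3.000e-04]
(180, 100) [0.4159 0.1067 0.0175]
(195, 190) [0.4219 0.0195 0.0204]
(600, 150) [0.6163 0.0755 0.2898]
(600, 280) [0.6379 0.0353 0.2755]
scene deck 7814 [0.574 0.099 0.15 ]
((642.5127563476562, 54.73553466796875), (323.8175964355469, 398.03582763671875), 1.3818912506103516)
side deck 6086 [0.58  0.009 0.15 ]
((642.5009765625, 3.821563720703125), (323.0508117675781, 495.4207763671875), 1.179291009902954)
wrist deck 67056 [0.545 0.035 0.15 ]
((639.0724487304688, 5.3939056396484375), (316.613525390625, 295.5345764160156), 1.3862578868865967)
1142 [0.51487466 0.07070571 0.18170321]
((513.716552734375, 70.50752258300781), (8.979650497436523, 39.45488739013672), 87.58953094482422)
s (270, 185) [0.6858 0.0773 0.349 ]
s (285, 200) [0.6536 0.0809 0.3226]
s (300, 213) [0.6253 0.0739 0.2895]
s (262, 172) [0.705  0.0694 0.3701]
s (225, 300) [0.7304 0.2358 0.1475]
s (222, 270) [0.7569 0.1892 0.1807]
s (300, 240) [ 0.6845 -0.0537  0.0491]
s (260, 255) [0.6702 0.1749 0.2507]
s (240, 290) [0.757  0.1369 0.0447]
s (320, 308) [0.5374 0.1892 0.1562]
s (222, 355) [0.6962 0.3288 0.0957]
s (205, 290) [0.7748 0.236  0.1609]
side (370, 112) [0.6997 0.0537 0.3671]
side (350, 135) [0.661  0.0542 0.3263]
side (340, 150) [0.639  0.0468 0.3012]
side (378, 290) [ 0.6162 -0.2382  0.1708]
side (400, 205) [0.7566 0.0182 0.1834]
side (350, 175) [ 0.6374 -0.0228  0.2768]
```

View pics/sc.png

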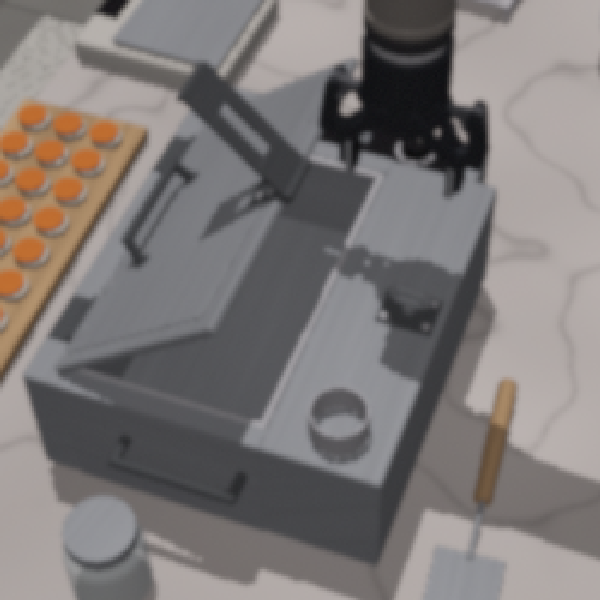

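View pics/si.png

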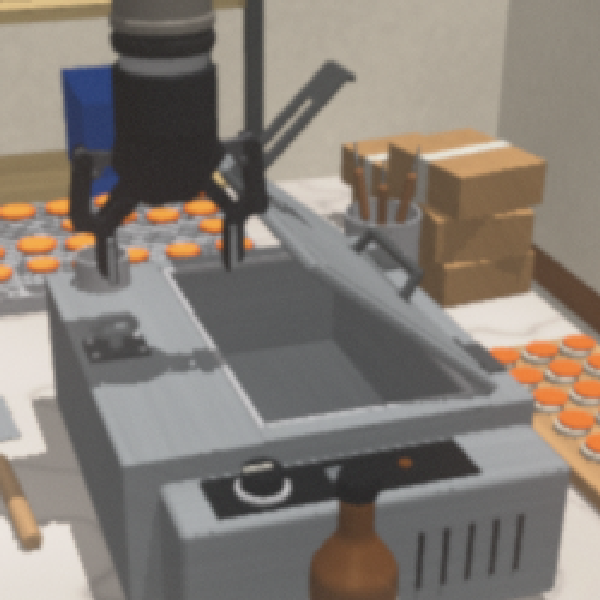

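```bash
python3 - <<'E'
from h import *
W={n:cloud(dict(np.load(f'pics/{n}0.npz'))) for n in ['scene','side','wrist']}
w=W['wrist']
# deck front edge
pts=[]
for v in range(5,370,5):
    r=w[v]; k=np.nonzero((abs(r[:,2]-.15)<.004)&(r[:,0]>.46)&(r[:,0]<.6))[0]
    if len(k): pts.append(r[k[0]][:2])
pts=np.array(pts); 
print(pts[::8].round(4).tolist())
f=np.polyfit(pts[:,1],pts[:,0],1); res=pts[:,0]-np.polyval(f,pts[:,1]); k=abs(res)<.003; f=np.polyfit(pts[k,1],pts[k,0],1); print('front edge x=',f, 'yaw deg',np.degrees(-np.arctan(f[0])))
# eye top
m=(w[...,2]>.181)&(w[...,2]<.187); m[:90]=0;m[190:]=0;m[:,:200]=0;m[:,310:]=0
q=w[m]; c=q.mean(0); u=np.linalg.svd((q-c)[:,:2])[2][0]; print(len(q),c,np.degrees(np.arctan2(u[1],u[0])),np.ptp((q-c)[:,:2]@u))
yaw=-np.arctan(f[0])
for yd in [np.degrees(yaw)]:
    e=np.array([np.cos(yaw),np.sin(yaw)]); n=np.array([-e[1],e[0]])
    S=np.array([.514,.0705]); O=S+.141*e; print('O',O)
    for nm in ['scene','side']:
        p=W[nm].reshape(-1,3); p=p[~np.isnan(p).any(1)]
        X=(p[:,:2]-O)@e; Y=(p[:,:2]-O)@n; Z=p[:,2]
        m=(abs(Y)<.022)&(Z>.29)&(X>-.1)&(X<.12)&(Z<.4)
        a=np.c_[X,Z][m]; l=cv2.fitLine(a.astype(np.float32),cv2.DIST_HUBER,0,.001,.001).ravel(); print(nm,'strap',m.sum(),l,np.degrees(np.arctan2(l[1],l[0])),a.max(0))
        m=(abs(Y)>.04)&(abs(Y)<.16)&(Z>.19)&(Z<.3)&(X>-.06)&(X<.07)
        a=np.c_[X,Z][m]; l=cv2.fitLine(a.astype(np.float32),cv2.DIST_HUBER,0,.001,.001).ravel(); print(nm,'lid',m.sum(),l,np.degrees(np.arctan(l[1]/l[0])),a.min(0))
    for nm,(zl,zh),(x0,x1,y0,y1) in [('scene',(.155,.19),(.48,.58,.14,.25)),('wrist',(.008,.03),(.38,.45,-.05,.2)),('side',(.03,.19),(.5,.72,-.36,-.19)),('scene',(.02,.1),(.6,.8,.27,.4))]:
        p=W[nm].reshape(-1,3); m=(p[:,2]>zl)&(p[:,2]<zh)&(p[:,0]>x0)&(p[:,0]<x1)&(p[:,1]>y0)&(p[:,1]<y1); print(nm,m.sum(),p[m].min(0).round(3),p[m].max(0).round(3))
E
```

```text
[[0.4786, 0.147], [0.4785, 0.127], [0.4795, 0.1054], [0.4805, 0.0824], [0.4806, 0.058], [0.4814, 0.0316], [0.4822, 0.0032], [0.4824, -0.0276], [0.4838, -0.0601], [0.4846, -0.0968]]
front edge x= [-0.02371501  0.48202448] yaw deg 1.3585154251571132
813 [0.5139162  0.07058075 0.18300702] -1.767109263373556 0.03171796098000559
O [0.65496037 0.07384288]
scene strap 878 [0.7168744  0.6972023  0.01326812 0.33357745] 44.20297 [0.05803352 0.37409144]
scene lid 2646 [ 0.79389924 -0.60804933  0.00865571  0.2557465 ] -37.448586 [-0.05958098  0.20591484]
side strap 412 [0.7112286  0.7029608  0.02048515 0.34075907] 44.66503 [0.05600419 0.3719705 ]
side lid 937 [ 0.807992   -0.58919346 -0.00352745  0.2620274 ] -36.099792 [-0.05997353  0.20649807]
scene 418 [0.499 0.151 0.155] [0.553 0.237 0.184]
wrist 3265 [0.401 0.011 0.008] [0.432 0.193 0.023]
side 2685 [ 0.588 -0.264  0.03 ] [ 0.647 -0.214  0.19 ]
scene 1403 [0.601 0.276 0.02 ] [0.726 0.375 0.1  ]
```

Emit:
send_rows(
  hand=[-1,-1,-1,-1,-1,-1,-1,-1,-1,-1,-1,-1,-1,-1,-1,-1],
  dp=[
    [0,-4,0],
    [0,-8,0],
    [0,-11,0],
    [0,-11,0],
    [0.4,-11,1],
    [0.8,-11,2],
    [1.2,-11,3],
    [1.7,-11,4],
    [1.7,-11,5],
    [1.7,-11,6],
    [1.7,-11,7],
    [1.7,-11,8],
    [1.7,-11,9],
    [1.7,-11,9],
    [1.7,-11,9],
    [1.7,-11,9],
  ],
  rotation=[
    [0,-7,0],
    [0,-14,0],
    [0,-21,0],
    [0,-28,0],
    [0,-35,0],
    [0,-42,0],
    [0,-49,0],
    [0,-56,0],
    [0,-63,0],
    [0,-70,0],
    [0,-77,0],
    [0,-84,0],
    [0,-91.4,0],
    [0,-91.4,0],
    [0,-91.4,0],
    [0,-91.4,0],
  ],
)

```text
time_s: 1.48
tool_pos: [0.6395, -0.0169, 0.341]
tool_rot: [0.707, 0.007, -0.008, -0.707]
contact_force: [-0.6, 0.2, -0.1]
opening: 0.0002
```

```bash
python3 - <<'E'
from h import *
s=bot.get_state(); print({k:np.round(v,3).tolist() for k,v in s.items()}); print(R.from_quat(s['tool_rot']).as_matrix().round(3))
shot('side','side1')
E
```

```text
{'time_s': 1.483, 'qpos': [0.114, 0.502, -0.213, 0.978, 0.102, 1.672, 1.53], 'joint_velocities': [-0.001, -0.015, 0.002, 0.001, -0.001, 0.002, 0.009], 'tau': [0.055, -46.195, -1.936, -23.54, 0.018, -0.019, -0.002], 'tool_pos': [0.639, -0.017, 0.341], 'tool_rot': [0.707, 0.007, -0.008, -0.707], 'contact_force': [-0.64, 0.204, -0.084], 'moment': [-0.017, -0.022, -0.019], 'opening': 0.0}
[[ 1.    -0.001 -0.022]
 [ 0.022 -0.     1.   ]
 [-0.001 -1.     0.   ]]
```

View pics/side1.png

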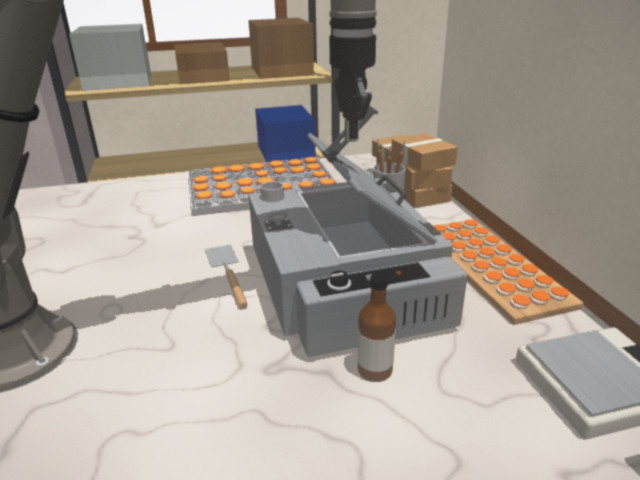

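Emit:
send_rows(
  hand=[-1,-1,-1,-1,-1,-1,-1,-1,-1,-1,-1,-1,-1,-1,-1,-1,-1,-1],
  dp=[
    [0,3,0],
    [0,5.5,0],
    [0,6.5,0],
    [-0.4,7.3,0],
    [-0.8,8.1,0],
    [-1.2,9,0],
    [-1.6,10,0],
    [-2,11,0],
    [-2.4,12,0],
    [-2.7,13,0],
    [-3,14,0],
    [-3.3,15,0],
    [-3.5,16,0],
    [-3.7,16.8,0],
    [-3.8,17.5,0],
    [-3.8,18.1,0],
    [-3.8,18.5,0],
    [-3.8,18.5,0],
  ],
  rotation=[
    [0,0,0],
    [0,0,0],
    [0,0,0],
    [0,0,0],
    [0,0,0],
    [0,0,0],
    [0,0,0],
    [0,0,0],
    [0,0,0],
    [0,0,0],
    [0,0,0],
    [0,0,0],
    [0,0,0],
    [0,0,0],
    [0,0,0],
    [0,0,0],
    [0,0,0],
    [0,0,0],
  ],
)

```text
time_s: 3.03
tool_pos: [0.6029, -0.0178, 0.16]
tool_rot: [0.707, 0.01, -0.007, -0.707]
contact_force: [-4.0, -1.2, 15.5]
opening: -0.0
```

```bash
python3 - <<'E'
from h import *
a=shot('side','side2')['color']; b=shot('scene','scene2')['color']
cv2.imwrite('pics/c2.png',np.hstack([cv2.resize(a[80:330,230:480],(400,400)),cv2.resize(b[140:390,180:430],(400,400))])[:,:,::-1])
E
```

```text
(no output)
```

View pics/c2.png

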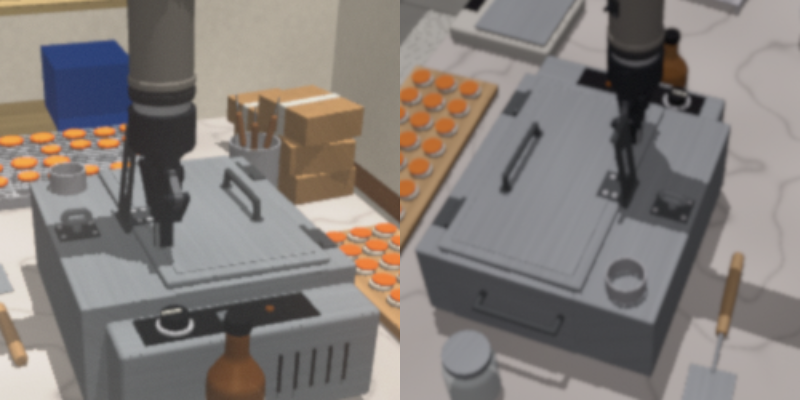

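The lid is down: the TCP rests at z = 0.160 with 15 N. The strap stands upright beside the gripper. I'll lift and go behind it.

Emit:
send_rows(
  hand=[-1,-1,-1,-1,-1,-1,-1,-1,-1,-1],
  dp=[
    [0,-4,0],
    [0,-8,0],
    [0,-12,0],
    [0,-16,0],
    [2,-18,0],
    [5,-18,2],
    [5,-18,5],
    [5,-18,9],
    [5,-18,9],
    [5,-18,9],
  ],
  rotation=[
    [0,0,0],
    [0,0,0],
    [0,0,0],
    [0,0,0],
    [0,0,0],
    [0,0,0],
    [0,0,0],
    [0,0,0],
    [0,0,0],
    [0,0,0],
  ],
)

```text
time_s: 3.97
tool_pos: [0.6485, 0.0778, 0.3344]
tool_rot: [-0.706, -0.01, 0.013, 0.708]
contact_force: [-0.2, -0.6, 0.4]
opening: 0.0
```

```bash
python3 - <<'E'
from h import *
W={}
for n in ['side','scene']:
    im=shot(n,n+'3'); W[n]=cloud(im)
a=cv2.imread('pics/side3.png');b=cv2.imread('pics/scene3.png')
cv2.imwrite('pics/c3.png',np.hstack([cv2.resize(a[80:330,230:480],(400,400)),cv2.resize(b[140:390,180:430],(400,400))]))
yaw=np.radians(1.36);e=np.array([np.cos(yaw),np.sin(yaw)]); n=np.array([-e[1],e[0]]);O=np.array([.655,.0738])
for k,w in W.items():
    p=w.reshape(-1,3);X=(p[:,:2]-O)@e;Y=(p[:,:2]-O)@n;Z=p[:,2]
    m=(abs(Y)<.03)&(Z>.175)&(Z<.295)&(X>-.11)&(X<-.03)
    a=np.c_[X,Z][m]; 
    l=cv2.fitLine(a.astype(np.float32),cv2.DIST_HUBER,0,.001,.001).ravel(); print(k,len(a),l,np.degrees(np.arctan2(l[1],l[0])),a.min(0),a.max(0),Y[m].min(),Y[m].max())
    m=(abs(Y)>.05)&(abs(Y)<.15)&(X>-.07)&(X<.05)&(Z<.2); a=np.c_[X,Z][m]; print('lid',np.polyfit(a[:,0],a[:,1],1))
s=bot.get_state(); print(s['tool_pos'],s['contact_force'])
E
```

```text
side 437 [ 0.12133284  0.9926119  -0.07543405  0.21096061] 83.03097 [-0.08065463  0.17530069] [-0.05987364  0.28166095] -0.029376268559737344 0.02323836393566559
lid [0.00705488 0.16094444]
scene 444 [ 0.12571761  0.9920661  -0.07284065  0.2276571 ] 82.777794 [-0.08033102  0.17514823] [-0.05896443  0.28406079] -0.02902442548753317 0.025016581176667746
lid [0.00920888 0.16129738]
[0.64932973 0.07278797 0.33517205] [ 0.40952488 -0.75096064 -0.32825545]
```

View pics/c3.png

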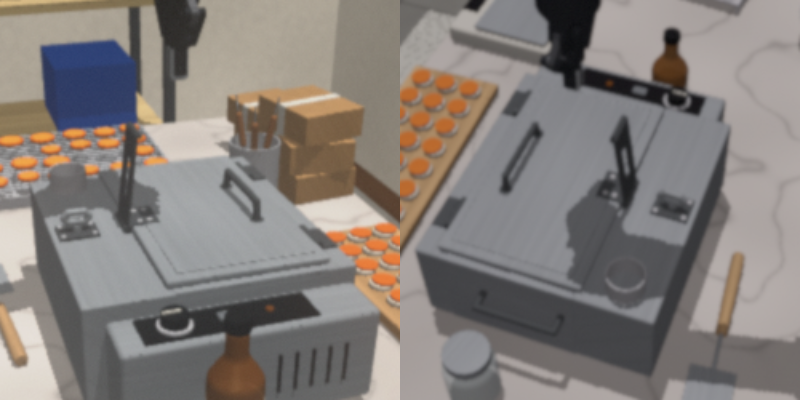

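Emit:
send_rows(
  hand=[-1,-1,-1,-1,-1,-1,-1,-1,-1,-1,-1,-1,-1,-1,-1,-1,-1],
  dp=[
    [-1,4,0],
    [-2.4,7.7,0],
    [-3.5,7.6,0],
    [-4.9,7.5,0],
    [-6.2,7.4,0],
    [-7.6,7.5,0],
    [-9,7.7,0],
    [-10.3,8.2,0],
    [-11.5,8.7,0],
    [-12.6,9.5,0],
    [-13.7,10.4,0],
    [-14.6,11.4,0],
    [-15.4,12.5,0],
    [-16.2,13.3,0],
    [-16.9,14.1,0],
    [-16.9,14.1,0],
    [-16.9,14.1,0],
  ],
  rotation=[
    [0,0,0],
    [0,0,0],
    [0,0,0],
    [0,0,0],
    [0,0,0],
    [0,0,0],
    [0,0,0],
    [0,0,0],
    [0,0,0],
    [0,0,0],
    [0,0,0],
    [0,0,0],
    [0,0,0],
    [0,0,0],
    [0,0,0],
    [0,0,0],
    [0,0,0],
  ],
)

```text
time_s: 5.48
tool_pos: [0.4805, 0.0675, 0.1952]
tool_rot: [0.707, 0.007, -0.008, -0.707]
contact_force: [0.6, -0.1, -0.4]
opening: 0.0003
```

```bash
python3 - <<'E'
from h import *
for n in ['side','scene']: shot(n,n+'4')
a=cv2.imread('pics/side4.png');b=cv2.imread('pics/scene4.png')
cv2.imwrite('pics/c4.png',np.hstack([cv2.resize(a[130:290,210:370],(400,400)),cv2.resize(b[190:350,260:420],(400,400))]))
s=bot.get_state(); print(s['tool_pos'],s['contact_force'])
E
```

```text
[0.48167329 0.06829724 0.19590368] [0.18463239 0.49568316 0.10857166]
```

View pics/c4.png

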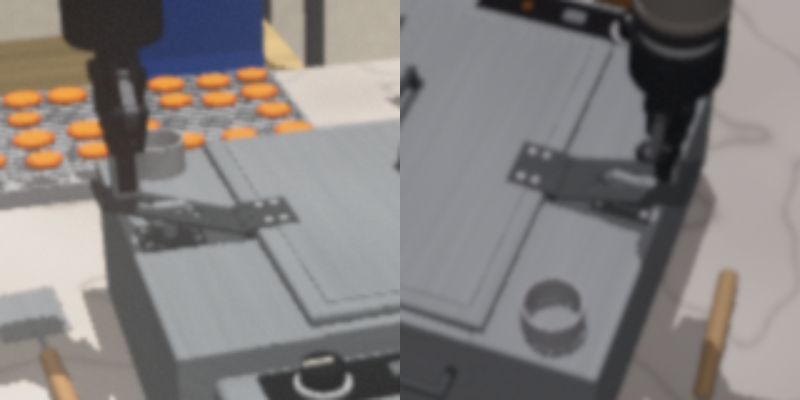

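The strap is down to about 20° with the eye under its slot, and the tip is pressing on the solid end. I'll press it flat.

Emit:
send_rows(
  hand=[-1,-1,-1,-1,-1,-1,-1,-1,-1],
  dp=[
    [-0.3,0.8,0],
    [-0.6,1.6,0],
    [-0.8,2.3,0],
    [-1,3,0],
    [-1,3.5,0],
    [-1,3.9,0],
    [-1,4.1,0],
    [-1,4.1,0],
    [-1,4.1,0],
  ],
  rotation=[
    [0,0,0],
    [0,0,0],
    [0,0,0],
    [0,0,0],
    [0,0,0],
    [0,0,0],
    [0,0,0],
    [0,0,0],
    [0,0,0],
  ],
)

```text
time_s: 6.33
tool_pos: [0.4698, 0.0689, 0.1571]
tool_rot: [0.707, 0.008, -0.009, -0.707]
contact_force: [-8.6, -1.3, 19.5]
opening: 0.0003
```

Emit:
send_rows(
  hand=[-1,-1,-1,-0.2,-0.2,-0.2,-0.2,-0.2],
  dp=[
    [0,-3,0],
    [0,-6,0],
    [0,-9,0],
    [2,-9,0],
    [4.4,-9,0.1],
    [4.4,-9,0.1],
    [4.4,-9,0.1],
    [4.4,-9,0.1],
  ],
  rotation=[
    [0,0,0],
    [0,0,0],
    [0,0,0],
    [0,0,0],
    [0,0,0],
    [0,0,0],
    [0,0,0],
    [0,0,0],
  ],
)

```text
time_s: 7.0
tool_pos: [0.5141, 0.0711, 0.2435]
tool_rot: [0.707, 0.008, -0.009, -0.707]
contact_force: [0.6, 0.2, -0.3]
opening: 0.0343
```

```bash
python3 - <<'E'
from h import *
for n in ['side','scene','wrist']:
    im=shot(n,n+'5')
a=cv2.imread('pics/side5.png');b=cv2.imread('pics/scene5.png')
cv2.imwrite('pics/c5.png',np.hstack([cv2.resize(a[130:290,210:370],(400,400)),cv2.resize(b[190:350,260:420],(400,400))]))
w=cloud(im)
m=(w[...,2]>.181)&(w[...,2]<.187)&(abs(w[...,0]-.514)<.03)&(abs(w[...,1]-.0705)<.025)
q=w[m]; 
if len(q)>20:
    c=q.mean(0); u=np.linalg.svd((q-c)[:,:2],full_matrices=False)[2][0]; print(len(q),c,np.degrees(np.arctan2(u[1],u[0])),np.ptp((q-c)[:,:2]@u))
yaw=np.radians(1.36);e=np.array([np.cos(yaw),np.sin(yaw)]); n=np.array([-e[1],e[0]]);O=np.array([.655,.0738])
for k in ['side','scene','wrist']:
    p=cloud(dict(np.load(f'pics/{k}5.npz'))).reshape(-1,3);X=(p[:,:2]-O)@e;Y=(p[:,:2]-O)@n;Z=p[:,2]
    for x0,x1 in [(-.195,-.175),(-.12,-.1)]:
        m=(abs(Y)<.02)&(X>x0)&(X<x1)&(Z>.14)&(Z<.19); print(k,x0,m.sum(),np.median(Z[m]))
s=bot.get_state(); print(s['tool_pos'],s['opening'],s['contact_force'])
E
```

```text
502 [0.51230632 0.07068676 0.18301043] -1.9821216671332145 0.029867412774065356
side -0.195 88 0.1571680494380375
side -0.12 90 0.15687789650745754
scene -0.195 142 0.15706818297816982
scene -0.12 143 0.1569382086676645
wrist -0.195 1749 0.15779460482795607
wrist -0.12 1239 0.15769122083818962
[0.51400214 0.07104767 0.24405537] 0.03424697266947974 [0.0279867  0.08276714 0.27301009]
```

View pics/c5.png

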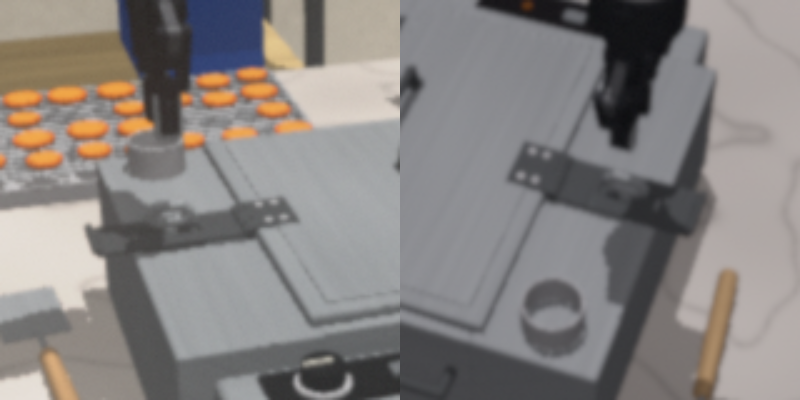

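View pics/wrist5.png

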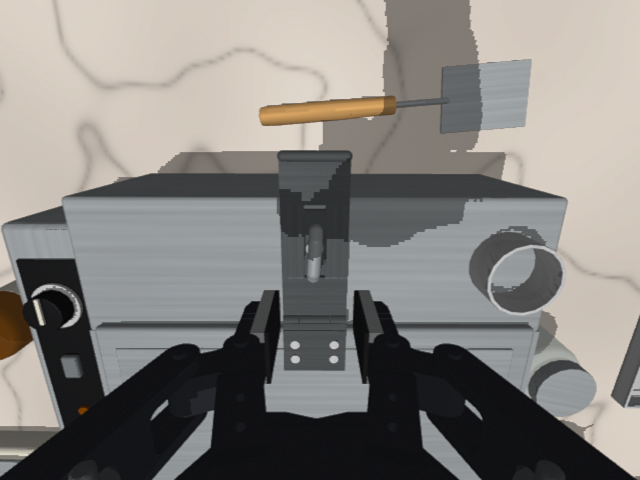

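The strap is flat: 157 mm at both the tip and the root, with the eye in the slot at image position (315,255). Next I'll descend and pinch the eye.

Emit:
send_rows(
  hand=[-0.2,-0.2,-0.2,-0.2,-0.2,-1,-1,-1,-1,-1],
  dp=[
    [0,3,0],
    [0,6,0],
    [0,7.2,0],
    [0,7.8,0],
    [0,7.8,0],
    [0,7.8,0],
    [0,7.8,0],
    [0,7.8,0],
    [0,7.8,0],
    [0,7.8,0],
  ],
  rotation=[
    [0,0,0],
    [0,0,0],
    [0,0,0],
    [0,0,0],
    [0,0,0],
    [0,0,0],
    [0,0,0],
    [0,0,0],
    [0,0,0],
    [0,0,0],
  ],
  newtons=30,
)

```text
time_s: 7.98
tool_pos: [0.5161, 0.0699, 0.1679]
tool_rot: [0.708, 0.009, -0.007, -0.707]
contact_force: [0.2, -4.5, 5.3]
opening: 0.0081
```

Emit:
send_rows(
  hand=[-1,-1,-1,-1,-1,-1,-1,-1,-1,-1,-1,-1,-1,-1,-1,-1,-1],
  dp=[
    [0,0,0],
    [0,0,0],
    [0,0,0],
    [0,0,0],
    [0,0,0],
    [0,0,0],
    [0,0,0],
    [0,0,0],
    [0,0,0],
    [0,0,0],
    [0,0,0],
    [0,0,0],
    [0,0,0],
    [0,0,0],
    [0,0,0],
    [0,0,0],
    [0,0,0],
  ],
  rotation=[
    [0,6,0],
    [0,12,0],
    [0,18,0],
    [0,24,0],
    [0,30,0],
    [0,36,0],
    [0,42,0],
    [0,48,0],
    [0,54,0],
    [0,60,0],
    [0,66,0],
    [0,72,0],
    [0,78,0],
    [0,84,0],
    [0,86,0],
    [0,86,0],
    [0,86,0],
  ],
)

```text
time_s: 9.4
tool_pos: [0.5143, 0.0677, 0.1679]
tool_rot: [0.524, -0.476, 0.477, -0.521]
contact_force: [-4.0, -6.0, 8.8]
opening: 0.0077
```

```bash
python3 - <<'E'
from h import *
s=bot.get_state(); print({k:np.round(v,3).tolist() for k,v in s.items()}); print(R.from_quat(s['tool_rot']).as_matrix().round(3))
E
```

```text
{'time_s': 9.4, 'qpos': [-0.152, 0.294, -0.018, 1.695, 0.01, 1.154, -0.082], 'joint_velocities': [0.003, -0.0, -0.004, 0.001, 0.001, 0.0, 0.001], 'tau': [-3.124, -31.613, -3.049, -21.091, -1.846, -1.83, -0.0], 'tool_pos': [0.514, 0.068, 0.168], 'tool_rot': [0.524, -0.476, 0.477, -0.521], 'contact_force': [-3.983, -5.963, 8.764], 'moment': [-1.43, 0.813, -0.019], 'opening': 0.008}
[[ 0.092 -0.001  0.996]
 [-0.996 -0.004  0.092]
 [ 0.004 -1.    -0.001]]
```

Emit:
send_rows(
  hand=[-0.2,-0.2,-0.2,-0.2,-0.2,-0.2,-0.2,-0.2,-0.2,-0.2,-0.2,-0.2,-0.2,-0.2],
  dp=[
    [0,0,0],
    [0,0,0],
    [0,0,0],
    [0,-1,0],
    [0,-3,0],
    [0,-6,0],
    [0,-9,0],
    [0,-12,0],
    [0,-15,0],
    [3,-15,0],
    [6,-15,-3],
    [6,-15,-6],
    [6,-15,-6],
    [6,-15,-6],
  ],
  rotation=[
    [0,0,0],
    [0,0,0],
    [0,0,0],
    [0,0,0],
    [0,0,0],
    [0,0,0],
    [0,0,0],
    [0,0,0],
    [0,0,0],
    [0,0,0],
    [0,0,0],
    [0,0,0],
    [0,0,0],
    [0,0,0],
  ],
)

```text
time_s: 10.57
tool_pos: [0.4599, 0.0059, 0.3172]
tool_rot: [-0.522, 0.476, -0.476, 0.524]
contact_force: [1.2, -0.0, -0.8]
opening: 0.0343
```

```bash
python3 - <<'E'
from h import *
for n in ['side','scene','wrist']:
    im=shot(n,n+'6')
a=cv2.imread('pics/side6.png');b=cv2.imread('pics/scene6.png')
cv2.imwrite('pics/c6.png',np.hstack([cv2.resize(a[130:290,210:370],(400,400)),cv2.resize(b[190:350,260:420],(400,400))]))
yaw=np.radians(1.36);e=np.array([np.cos(yaw),np.sin(yaw)]); n=np.array([-e[1],e[0]]);O=np.array([.655,.0738])
for k in ['side','scene','wrist']:
    p=cloud(dict(np.load(f'pics/{k}6.npz'))).reshape(-1,3)
    m=(p[:,2]>.179)&(p[:,2]<.187)&(abs(p[:,0]-.514)<.03)&(abs(p[:,1]-.0705)<.03)
    q=p[m]
    if len(q)>10:
        c=q.mean(0); u=np.linalg.svd((q-c)[:,:2],full_matrices=False)[2][0]; print(k,'eye',len(q),c,np.degrees(np.arctan2(u[1],u[0])),np.ptp((q-c)[:,:2]@u))
    X=(p[:,:2]-O)@e;Y=(p[:,:2]-O)@n;Z=p[:,2]
    for x0,x1 in [(-.195,-.175),(-.11,-.095)]:
        m=(abs(Y)<.02)&(X>x0)&(X<x1)&(Z>.14)&(Z<.19); print(k,x0,m.sum(),np.median(Z[m]))
    m=(abs(Y)>.05)&(abs(Y)<.15)&(X>-.07)&(X<-.05)&(Z<.2)&(Z>.14); print('lid front z',np.median(Z[m]))
for nm,(zl,zh),(x0,x1,y0,y1) in [('scene',(.155,.19),(.48,.58,.14,.25)),('side',(.03,.19),(.5,.72,-.36,-.19)),('scene',(.02,.1),(.6,.8,.27,.4))]:
    p=cloud(dict(np.load(f'pics/{nm}6.npz'))).reshape(-1,3); m=(p[:,2]>zl)&(p[:,2]<zh)&(p[:,0]>x0)&(p[:,0]<x1)&(p[:,1]>y0)&(p[:,1]<y1); print(nm,m.sum(),p[m].min(0).round(3),p[m].max(0).round(3))
s=bot.get_state(); print(s['tool_pos'],s['opening'],s['contact_force'])
E
```

```text
side eye 30 [0.51347253 0.06470511 0.18142973] -81.31525745062315 0.025338506627960673
side -0.195 92 0.15699039846961663
side -0.11 66 0.15678881703682607
lid front z 0.16017321051663957
scene eye 47 [0.51402112 0.07108974 0.1816247 ] 97.68908808874278 0.039440491976007144
scene -0.195 139 0.15735950881947447
scene -0.11 113 0.15696941754283222
lid front z 0.16054565445178148
wrist eye 451 [0.51283867 0.07123421 0.18244019] -84.88124307422727 0.03445636842855031
wrist -0.195 1104 0.15778290970611328
wrist -0.11 814 0.15775098941387664
lid front z 0.16079615667649394
scene 470 [0.502 0.15  0.155] [0.58  0.24  0.183]
side 2687 [ 0.588 -0.263  0.03 ] [ 0.648 -0.215  0.19 ]
scene 1390 [0.605 0.271 0.02 ] [0.726 0.375 0.1  ]
[0.46166456 0.00680571 0.31678608] 0.03438200800282597 [-0.53794067  0.77381582  0.34882757]
```

View pics/c6.png

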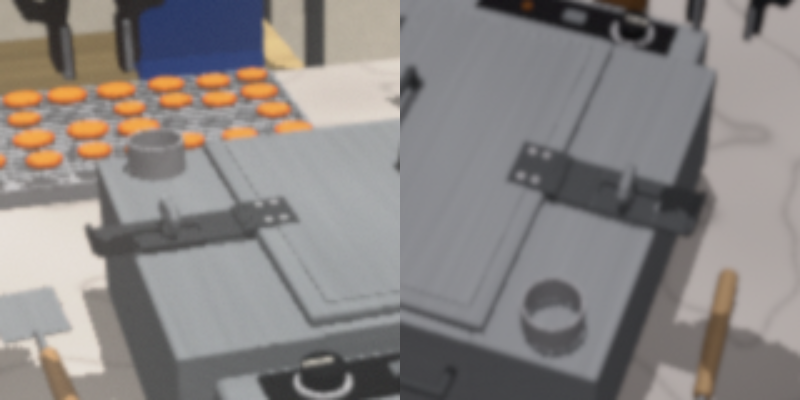

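View pics/wrist6.png

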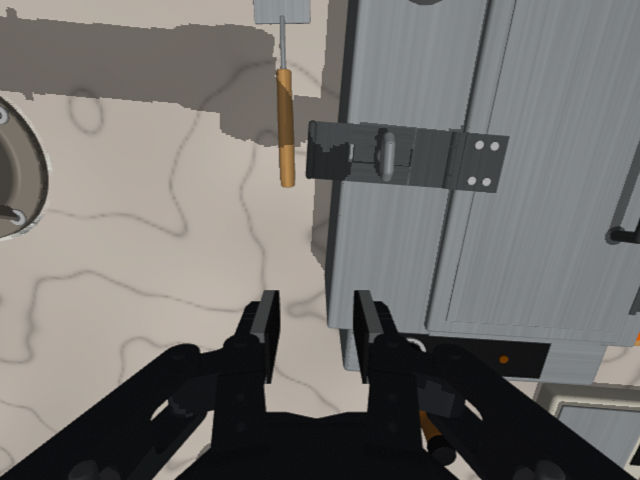

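The eye now stands across the strap at (388,157) in the wrist view. It measures about -85° in the world frame, or -86° relative to the tank. The strap is flat, the lid is shut, the bystanders look unmoved and the gripper is clear.

```bash
python3 -c "
from cell import bot
print(bot.sign_off())"
```

```text
the job is handed in; nothing more can be done
None
```

The tank is locked for the van. I pushed the lid shut, swung the strap down flat over the staple, then pinched the eye and turned it about a quarter turn clockwise. I handed the job in at about 10.7 s of the 54 s allowed.

Last checks before handing in:
- **Lid:** its front edge measured 160–161 mm up, against 160 mm when shut.
- **Strap:** its top face measured about 157 mm at both root and tip, so it lies flat.
- **Staple:** the wrist camera put the eye at about −86° to the tank (about 1.5 rad, against the 1.2 needed). The two other cameras read −83° and about 96°, both from few points. All three show it across the strap.
- **Bystanders:** bottle and jar measured within about 5 mm of where they started. The cutter's outline also matched, apart from one far edge, which I put down to stray points from another object since the pictures show it in place. I checked the spatula only by eye, and it looks unmoved.
- **Gripper:** clear of everything, with no contact force.

No check failed. The highest force I saw was about 21 N, while pressing the strap flat.

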